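# Mark a template in the press and hang it up as done

## Task

Lift the long aluminium template off its hook and slide it, window end up, down the sloping bed of the marking press, under the head, square against the stop, so that the sprung brass plunger is pushed fully in; hold it there pressed steady for two seconds so that the mark is made. Then draw it back up out of the press and hang it by its window on the empty hook stand, hanging straight and still. Leave the short template and everything else on the bench where it is.

Things in the scene. Friction and masses are not known exactly. Their poses are not given: they have to be found in the camera images.
- long_template: LONG template: flat aluminium plate 8 mm thick (x), 46 wide (y), 160 long (z), both ends square, row of dark dots; near its +z end a window 24 mm (y) x 30 mm (z), its upper edge 12 mm below the plate's end. Origin: centre of the plate. About 120 g. It starts hanging on stand_a's bar by the window's upper edge, window end up
- stand_a: hook stand on which the long template hangs at the start. wooden foot, 12 mm post 213 mm tall, level bar 6 mm thick, axis 210 mm above the bench, running 46 mm from the post axis along the stand's -x, then a lip slanting up, its top at 223 mm, its end 56 mm from the post axis. Origin: under the post, at bench level, z up. Fixed
- stand_b: hook stand that is empty at the start, where the marked template must go. wooden foot, 12 mm post 213 mm tall, level bar 6 mm thick, axis 210 mm above the bench, running 46 mm from the post axis along the stand's -x, then a lip slanting up, its top at 223 mm, its end 56 mm from the post axis. Origin: under the post, at bench level, z up. Fixed
- stand_c: hook stand that carries the short template. wooden foot, 12 mm post 213 mm tall, level bar 6 mm thick, axis 210 mm above the bench, running 46 mm from the post axis along the stand's -x, then a lip slanting up, its top at 223 mm, its end 56 mm from the post axis. Origin: under the post, at bench level, z up. Fixed
- stand_b_bar (a point): middle of the usable bar of stand_b, on the bar's axis: 26 mm from the post axis; axes as stand_b
- short_template: SHORT template, not part of the job: aluminium plate 8 x 46 x 100 mm with the same window and a round lower end, hanging on stand_c. Origin: its centre
- press: grey press, fixed, base 210 x 150 x 20 mm; origin on the bench, yaw 0: bed falls away along +x. The bed reaches 100 mm up-slope of the stop, then a lip bends down 35 deg for 22 mm; side fences 12 mm high, 62 mm apart inside. The head bridges it 10 to 55 mm up-slope of the stop; opening under it 62 wide (y) x 28 mm high. Head 78 mm over the bed, black knob 110
- stop (a point): middle of the line where the bed meets the face of the stop at its lower end. Axes: x = straight down the slope (40 deg from vertical, into the stop), y = across the bed, z = square off the bed. The stop face is x = 0, the bed surface is z = 0; a plate on the bed has its middle plane at z = 4 mm
- stop_block: the stop: dark steel bar 84 mm wide, standing 30 mm off the bed across its lower end; axes as stop
- trigger (a joint): brass sprung plunger, 12 mm thick, in the middle of the stop (centre 6.5 mm off the bed): 0 = out, standing 8 mm proud of the stop face; 0.008 = pushed in flush (about 6 N). As it goes in, the marker in the head comes down on the plate
- spool: bystander: turned wooden thread spool, 44 mm wide, 48 mm tall, standing; origin under its centre
- awl: bystander: awl with wooden handle, 150 mm long, lying; origin under its middle
- wax_tin: bystander: round steel tin, 70 mm wide, 45 mm tall; origin under its centre
- hammer: bystander: hammer lying on the bench; origin under its middle
- slab: bystander: dark wooden cutting slab 140 x 120 x 35 mm; origin under its centre
- tape: bystander: grey tape-measure case 65 x 65 x 32 mm; origin under its centre
- cup: bystander: white cup, 72 mm wide, 85 mm tall; origin under its centre
There are look-alikes about, which are no part of the job. Leave any green or pink look-alike of the long_template alone. What is shaped like the stand_b but red or turquoise is not meant.

How it is judged (in metres and radians):
On the way, in this order (a step that is already met when the one before it is completed fails the run):
1. the long template is off its hook, clear of stand_a (distance of long_template from where it was at the start of the episode above 0.05 m and contact force between long_template and stand_a below 0.01 N and contact force between long_template and the fingers above 0.5 N), for 0.1 s.
2. it is on the bed window end up, pressed steady against the stop with the plunger fully in, for 1.5 s (value of joint trigger above 0.0065 m and contact force between long_template and stop_block above 1 N and linear speed of long_template below 0.02 m/s and angle between the z axis of long_template and the x axis of stop, either way round below 0.2 rad and x of long_template in the frame of stop below -0.06 m and angle between long_template's own z axis and vertical below 1.2 rad), for 1.5 s.
3. it is drawn out of the press and the plunger is out again (value of joint trigger below 0.0015 m and distance between long_template and stop above 0.17 m), for 0.1 s.
At the end, for the whole second after the job is handed in: The long template hangs free by its window on stand_b: centre within 28 mm (in plan) of site stand_b_bar and 135-160 mm high, length within 0.15 rad of vertical, borne by the stand (over 0.3 N), at rest (under 0.03 m/s, 0.4 rad/s); plunger out (under 1.5 mm) (horizontal distance between long_template and stand_b_bar below 0.028 m and contact force between long_template and stand_b above 0.3 N and height (world z) of long_template between 0.135 and 0.16 m and angle between long_template's own z axis and vertical below 0.15 rad and linear speed of long_template below 0.03 m/s and angular speed of long_template below 0.4 rad/s and value of joint trigger below 0.0015 m); the robot touches nothing.
It fails at once if the short template or any bystander is moved by more than 25 mm (distance of any of spool, awl, wax_tin, hammer, slab, tape, cup, short_template from where it was at the start of the episode above 0.025 m).
It also fails if it takes over 72 s, if anything falls off the work surface, if the arm or the gripper's body presses on something with over 40 N, if the wrist force passes 120 N, or if a joint passes its speed limit or range.

## Robot

A 6-joint arm with a two-finger parallel gripper is mounted at the origin on the work surface. World frame = base frame: x ahead of the robot, y to its left, z up, the work surface at z = 0. Lengths are in mm, angles in rad, forces in N, time in s.
With the tool pointing down it reaches from about 275 to 750 mm from the base axis. Payload 10.2 kg.
Tool frame: the origin (TCP) lies on the mounting face of the last link; the fingertips stand 166 mm ahead of it and the grasp point (between the pads) lies 147 mm ahead of it (bot.tcp_to_tips is the z of the fingertips in the tool frame, in mm); z points along the fingers, y is the line along which they close (so a half turn about z gives the same grasp; the last joint's range is limited). The gripper opens to 88 mm and grips with 3 to 60 N. Pads are 18 mm wide; open, the fingers measure 123 mm over their backs; the gripper's body (75 mm by 187 mm) begins 45 mm behind the grasp point.
Start: joints at [-1.472, 0.313, 1.498, -0, 1.331, -0.223], TCP at [166.032, -498.062, 404.72] pointing down, gripper open.
Joint ranges: [-2.94, 2.94], [-0.97, 2.17], [0.19, 2.56], [-1.23, 4.37], [0.02, 3.11], [-2.88, 2.88]. Speed limits (rad/s): [2.39, 2.39, 3.01, 3.14, 3.14, 3.14].

## Interface

Orientations are given as a unit quaternion [w, x, y, z].
In Python, from rig import bot, imaging gives the robot as it stands. The module is installed in compiled form; this text tells all that it offers.
- The arm moves only by the shell command python3 -m inch 'ROWS'. ROWS is text: rows parted by semicolons, each of 5 numbers parted by spaces: the opening, from 0 (shut) to 1 (fully open), then the shift along the tool's x, y, z in m, then the turn about the tool's z in rad. In form: grip dx dy dz turn; .... A call has 1 to 12 rows; each row shifts and turns the commanded pose from where the row before left it, along the tool's axes as they then stand; what a row does not reach is not made up. A row lasts 1/10 s, in which the tool goes at most 50 mm and 8.59 degrees, less where a joint would pass 70% of its speed; a pose out of reach is approached as far as the arm can. A call with a gripper value outside its range is refused whole. The fingers move at their own pace and stop on an object; the grip force is fixed at half the most. Time passes only in rows, so rows that do not move let the fingers close. It gives the time, the measured TCP pose, the force, the opening and the grip force at its end, in the units of the state.
- bot.read_state(): the state, without advancing time (a new reading comes with each control period).
- imaging.grab_frame(name): name is "scene" or "top" or "wrist"; returns (picture, depth): 384x512x3 uint8, red, green, blue; 384x512 float32, mm along the optical axis (not along the pixel's ray), 0 where there is no reading.
- imaging.camera_model(name): a dict with "mtx" (3x3 intrinsics, pixels), "extrinsics" (4x4, takes a point from camera to world coordinates). Camera axes: x right, y down, z forward; pixel columns grow to the right and rows downward; lengths in mm; the calibration is good to about 2 mm. A picture is of the moment at which its call begins: read the wrist's pose just before it. camera_model takes no time and is no camera call; for the wrist camera it gives the pose at the moment of the call.
- bot.close_job(): hands the job in; it is judged then, once.
The state is a dict: "time": time; "joints": joint angles; "qd": joint speeds; "effort": joint torques, N m; "tcp_pos": TCP position; "tool_rot": TCP orientation; "wrist_force": force on the tool from outside, world axes, zero at the start; "wrist_torque": the same for the moment, N m; "gripper_width": finger opening in mm; "grasp_force": force on a finger pad.
Only numpy, scipy, OpenCV 4.12 (cv2) and the standard library are available. Lean on these libraries where they do the work, as an engineer would, in place of code of your own. Each camera call takes 0.05 s, during which the arm holds its last target. There are 200 camera calls.

## Working session

There is one attempt and no reset: what is moved stays moved. The work goes in short steps, Python scripts to look and compute and a shell command to move; the robot and the scene stay as the last step left them, time stands still between calls to the robot, and variables do not carry over. Pictures are saved under pics/ and viewed, at most 11 in all, crops included, and the job is handed in when it is done.

```bash
mkdir -p pics
python3 - <<'E'
from rig import bot, imaging
import cv2, numpy as np
s=bot.read_state();print({k:np.round(v,3) for k,v in s.items()})
for n in("scene","top","wrist"):
    m=imaging.camera_model(n);p,d=imaging.grab_frame(n)
    np.savez(f"{n}0.npz",p=p,d=d,K=m["mtx"],T=m["extrinsics"])
    print(n,np.round(m["mtx"],1).tolist(),np.round(m["extrinsics"],3).tolist())
    cv2.imwrite(f"pics/{n}0.png",cv2.resize(p[...,::-1],(800,600)))
E
```

```text
{'time': np.float64(0.0), 'joints': array([-1.472,  0.313,  1.498, -0.   ,  1.331, -0.223]), 'qd': array([ 0.001,  0.   ,  0.001, -0.   , -0.001,  0.002]), 'effort': array([-1.0000e-03, -4.0222e+01, -2.5227e+01,  6.9000e-02,  3.5000e-02,
       -0.0000e+00]), 'tcp_pos': array([ 166.033, -498.021,  404.175]), 'tool_rot': array([-0.001,  0.987,  0.16 ,  0.   ]), 'wrist_force': array([ 0.161, -0.647, -0.469]), 'wrist_torque': array([-0.001,  0.012, -0.007]), 'grasp_force': np.float64(0.0), 'gripper_width': np.float64(88.068)}
scene [[498.7, 0.0, 258.8], [0.0, 498.7, 185.7], [0.0, 0.0, 1.0]] [[0.614, 0.453, -0.647, 1582.572], [0.789, -0.327, 0.52, -779.651], [0.024, -0.829, -0.558, 1043.872], [0.0, 0.0, 0.0, 1.0]]
top [[424.0, 0.0, 259.6], [0.0, 424.0, 192.4], [0.0, 0.0, 1.0]] [[0.0, -0.991, 0.133, 355.127], [-1.0, -0.001, -0.004, 54.849], [0.004, -0.132, -0.991, 1542.509], [0.0, 0.0, 0.0, 1.0]]
wrist [[311.4, 0.0, 256.7], [0.0, 311.4, 197.4], [0.0, 0.0, 1.0]] [[0.317, -0.9, -0.3, 243.788], [-0.948, -0.302, -0.099, -472.143], [-0.002, 0.316, -0.949, 384.479], [0.0, 0.0, 0.0, 1.0]]
```

View pics/scene0.png

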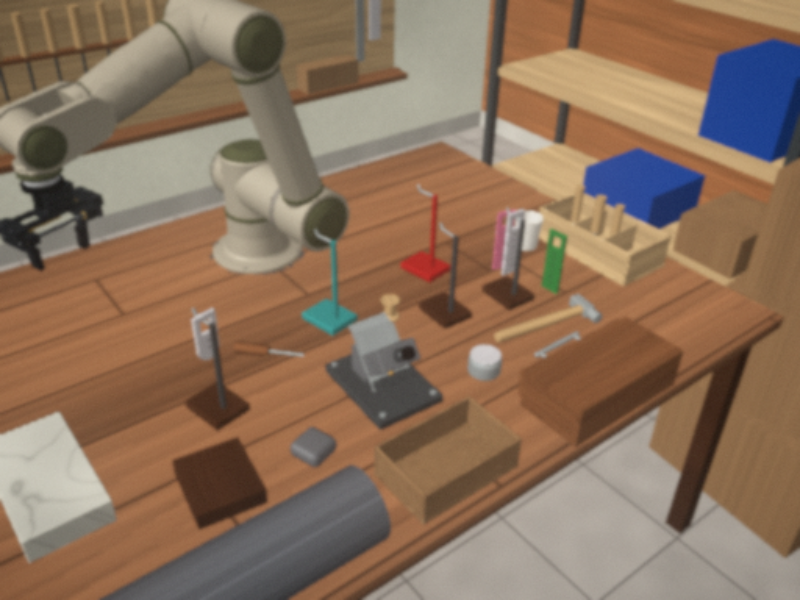

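View pics/top0.png

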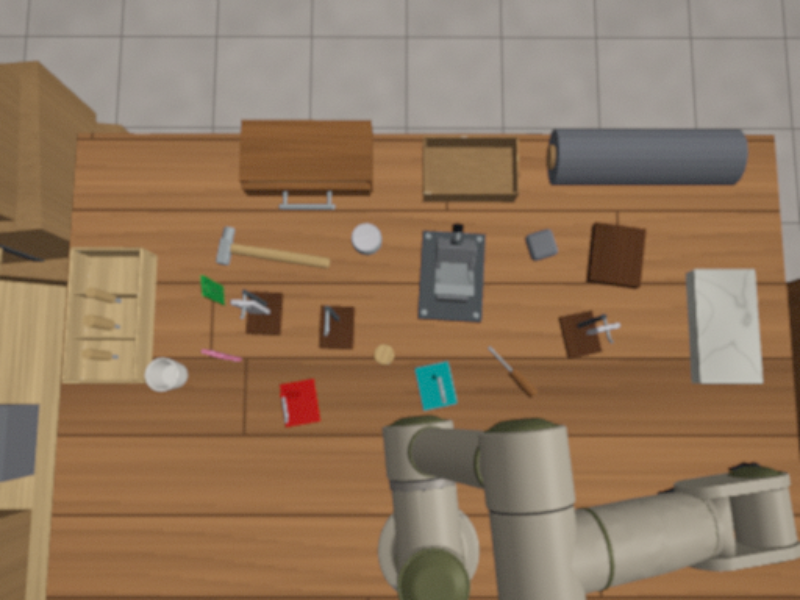

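The scene view shows the long template on the stand at about (512,240), next to the pink and green look-alikes. The short, round-ended one is at (205,335), the empty brown stand at (452,275) and the press at (385,365). In the top view these are at (255,308), (600,325), (335,325) and (455,275). I'll zoom in on these.

```bash
cat > h.py <<'E'
import numpy as np
def load(n): return dict(np.load(f"{n}.npz"))
def pts(f,u,v):
    "depth pixels -> world"
    d=f["d"][v,u].astype(float);K=f["K"]
    c=np.stack([(u-K[0,2])/K[0,0]*d,(v-K[1,2])/K[1,1]*d,d],-1)
    return c@f["T"][:3,:3].T+f["T"][:3,3]
def ray(f,u,v,z):
    "pixel -> world at height z"
    K=f["K"];r=f["T"][:3,:3]@np.array([(u-K[0,2])/K[0,0],(v-K[1,2])/K[1,1],1]);o=f["T"][:3,3]
    return o+r*(z-o[2])/r[2]
def tri(f,a,g,b):
    "midpoint of two rays, gap"
    L=[]
    for F,(u,v) in((f,a),(g,b)):
        K=F["K"];r=F["T"][:3,:3]@np.array([(u-K[0,2])/K[0,0],(v-K[1,2])/K[1,1],1]);L.append((F["T"][:3,3],r/np.linalg.norm(r)))
    (o,r),(p,q)=L;s=np.linalg.lstsq(np.stack([r,-q],1),p-o,rcond=None)[0]
    A=o+s[0]*r;B=p+s[1]*q;return (A+B)/2,np.linalg.norm(A-B)
E
python3 - <<'E'
from h import *;import cv2
t=load("top0");s=load("scene0")
def crop(f,x,y,w,h): return cv2.resize(f["p"][y:y+h,x:x+w,::-1],(400,300),interpolation=cv2.INTER_CUBIC)
# 80x60 crops -> x5
a=np.hstack([crop(t,120,165,80,60),crop(t,180,180,80,60)])
b=np.hstack([crop(s,300,120,80,60),crop(t,250,145,80,60)])
cv2.imwrite("pics/crop1.png",np.vstack([a,b]))
for n,f in(("t",t),("s",s)): print(n,(f["d"]>0).mean())
# heights of everything above the bench in top view
v,u=np.mgrid[0:384,0:512];P=pts(t,u,v)
for lo,hi,(x0,x1,y0,y1) in((195,240,(120,200,165,225)),(195,240,(180,260,180,240))):
    m=(P[...,2]>lo)&(P[...,2]<hi)&(u>=x0)&(u<x1)&(v>=y0)&(v<y1)
    print(np.c_[u[m],v[m],np.round(P[m])].astype(int)[:60].tolist())
E
```

```text
t 0.9960072835286459
s 0.9376627604166666
[[155, 185, 557, 382, 207], [156, 185, 556, 378, 213], [157, 185, 557, 375, 210], [155, 186, 554, 381, 211], [156, 186, 554, 378, 211], [157, 186, 553, 375, 212], [158, 186, 554, 372, 210], [155, 187, 550, 381, 211], [156, 187, 551, 379, 207], [157, 187, 550, 374, 216], [158, 187, 550, 372, 210], [155, 188, 546, 380, 216], [156, 188, 547, 377, 213], [157, 188, 546, 373, 216], [158, 188, 548, 374, 202], [155, 189, 543, 380, 216], [156, 189, 544, 377, 214], [158, 189, 546, 375, 196], [155, 190, 540, 380, 213], [156, 190, 541, 378, 211], [155, 191, 537, 379, 217], [156, 191, 537, 376, 216], [148, 192, 532, 398, 229], [149, 192, 533, 398, 218], [150, 192, 533, 393, 224], [151, 192, 533, 390, 222], [152, 192, 532, 386, 227], [153, 192, 533, 384, 222], [154, 192, 533, 381, 223], [155, 192, 533, 377, 224], [156, 192, 534, 376, 215], [148, 193, 530, 400, 223], [149, 193, 529, 396, 225], [150, 193, 529, 391, 230], [151, 193, 530, 391, 221], [152, 193, 530, 387, 222], [153, 193, 529, 384, 224], [154, 193, 530, 381, 220], [155, 193, 530, 378, 223], [156
[... 1024 characters left out ...]
209, 201, 506, 209, 210], [208, 202, 502, 212, 213], [209, 202, 503, 209, 210], [208, 203, 499, 212, 210], [209, 203, 500, 209, 210], [208, 204, 496, 212, 216], [209, 204, 497, 209, 208], [208, 205, 493, 212, 211], [209, 205, 493, 209, 209], [208, 206, 490, 212, 213], [209, 206, 490, 209, 210], [208, 207, 487, 212, 211], [209, 207, 487, 209, 208], [208, 208, 483, 212, 216], [209, 208, 483, 209, 215], [208, 209, 481, 212, 208], [209, 209, 480, 209, 212], [208, 210, 477, 212, 212], [209, 210, 477, 209, 210], [208, 211, 474, 212, 214], [209, 211, 474, 209, 212], [208, 212, 470, 211, 218], [209, 212, 471, 208, 215], [208, 213, 467, 210, 224], [209, 213, 468, 208, 213], [208, 214, 464, 211, 217]]
```

View pics/crop1.png

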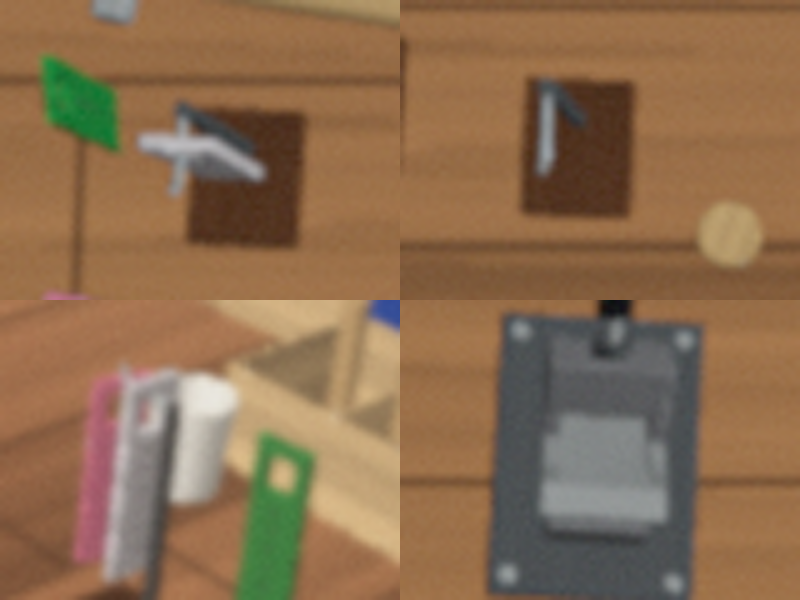

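The crops show bars a and b both pointing toward the robot (−x). The long template's top edge runs from (140,140) to (265,175), and the press base is nearly square to the axes. Next I'll fit positions from the depth image.

Run:
```python
from h import *;import cv2
t=load("top0");s=load("scene0")
v,u=np.mgrid[0:384,0:512]
F={n:(f,pts(f,u,v)) for n,f in(("t",t),("s",s))}
def sel(n,b,rgb=None):
    f,P=F[n];m=f["d"]>0
    for i in range(3): m&=(P[...,i]>b[i][0])&(P[...,i]<b[i][1])
    return P[m],f["p"][m].astype(int)
# plate top edge
P,c=sel("t",((490,560),(340,420),(217,235)))
k=c.min(1)>130; Q=P[k]; r=cv2.minAreaRect(Q[:,:2].astype(np.float32)); print("plate top",r,np.median(Q[:,2]),len(Q))
l=cv2.fitLine(Q[:,:2].astype(np.float32),2,0,.01,.01).ravel();print(l, np.degrees(np.arctan2(l[0],l[1])))
# scene view: plate body
P,c=sel("s",((490,570),(340,420),(70,235)));
k=(c.min(1)>110); Q=P[k];print("scene plate",len(Q),Q.min(0).round(),Q.max(0).round(),Q.mean(0).round(1))
l=cv2.fitLine(Q[Q[:,2]>80][:,:2].astype(np.float32),2,0,.01,.01).ravel();print(l,np.degrees(np.arctan2(l[0],l[1])))
# bar b both views
for n in"ts":
    P,c=sel(n,((440,540),(185,235),(200,235)))
    print("bar b",n,len(P),P.min(0).round(),P.max(0).round(),np.median(P,0).round(1))
    l=cv2.fitLine(P[:,:2].astype(np.float32),2,0,.01,.01).ravel();print(l)
    for lo in range(455,535,8):
        k=(P[:,0]>=lo)&(P[:,0]<lo+8)
        if k.any(): print(lo,k.sum(),P[k].mean(0).round(1))
P,c=sel("s",((480,560),(180,240),(60,200)));k=c.max(1)<110;print("post b",len(P),np.median(P[k],0).round(1))
P,c=sel("s",((490,600),(330,420),(60,200)));k=c.max(1)<80;print("post a",len(P),np.median(P[k],0).round(1))
# green/pink/cup
for nm,f in(("green",lambda c:(c[:,1]>c[:,0]+40)),("pink",lambda c:(c[:,0]>c[:,1]+60)&(c[:,2]>c[:,1]+25))):
    P,c=sel("t",((350,650),(300,560),(20,260)));k=f(c)&(P[:,1]>300);print(nm,P[k].min(0).round() if k.any() else 0,P[k].max(0).round() if k.any() else 0)
# press
f,Pt=F["t"]
base=(Pt[...,2]>12)&(Pt[...,2]<27)&(Pt[...,0]>430)&(Pt[...,0]<720)&(abs(Pt[...,1])<140)
mm=np.argwhere(base); Q=Pt[base]; r=cv2.minAreaRect(Q[:,:2].astype(np.float32));print("base",r)
for vv in range(165,208,2):
    print(vv,[tuple(Pt[vv,uu].round().astype(int)) for uu in(278,285,291,297,304)])
```

```text
plate top ((526.6781616210938, 378.82550048828125), (37.012351989746094, 34.94466018676758), 47.45778274536133) 222.80292482391042 41
[7.6844394e-02 9.9704307e-01 5.2831000e+02 3.7917819e+02] 4.407204
scene plate 341 [501. 350.  70.] [562. 402. 228.] [531.9 370.7 156.2]
[5.4466419e-02 9.9851561e-01 5.3195117e+02 3.7077127e+02] 3.1222405
bar b t 43 [464. 203. 203.] [525. 212. 224.] [499.5 209.5 212.4]
[ 9.9940246e-01 -3.4563832e-02  4.9724512e+02  2.0974989e+02]
463 5 [467.8 209.8 217.4]
471 4 [475.6 210.3 211.9]
479 5 [482.8 210.7 212.4]
487 5 [490.6 210.4 210.2]
495 6 [499.3 210.7 211.4]
503 4 [507.2 210.8 212. ]
511 10 [515.9 207.8 211.5]
519 4 [522.5 209.6 210.8]
bar b s 39 [467. 202. 201.] [528. 217. 226.] [500.9 207.6 212.2]
[ 9.9807906e-01 -6.1953008e-02  4.9920459e+02  2.0788123e+02]
463 6 [468.6 210.5 217.4]
471 4 [474.5 208.9 212.5]
479 3 [483.5 207.8 213.5]
487 4 [491.2 206.9 211.2]
495 3 [499.  208.  211.6]
503 4 [505.  209.7 209.9]
511 3 [515.6 207.  211.9]
519 10 [522.5 206.2 207.8]
527 2 [527.5 205.8 208.3]
post b 123 [522.6 206.2 127.4]
post a 374 [556.  373.7 125.1]
g
[... 4699 characters left out ...]
[(np.int64(521), np.int64(-18), np.int64(13)), (np.int64(520), np.int64(-43), np.int64(19)), (np.int64(521), np.int64(-65), np.int64(14)), (np.int64(520), np.int64(-86), np.int64(24)), (np.int64(520), np.int64(-111), np.int64(24))]
205 [(np.int64(515), np.int64(-19), np.int64(-3)), (np.int64(516), np.int64(-45), np.int64(-5)), (np.int64(514), np.int64(-66), np.int64(9)), (np.int64(513), np.int64(-86), np.int64(20)), (np.int64(513), np.int64(-112), np.int64(19))]
207 [(np.int64(508), np.int64(-19), np.int64(-1)), (np.int64(508), np.int64(-44), np.int64(1)), (np.int64(508), np.int64(-67), np.int64(-6)), (np.int64(507), np.int64(-88), np.int64(3)), (np.int64(508), np.int64(-114), np.int64(-1))]
```

The bench layout is now clear. The plate is at (528,379), with its top at z≈225 and a yaw of about −5°. Bar b runs along y≈210 with its post at x≈520. The bed bend is at (578,127) and the stop at about (642,50), with the press centre at y≈−56. First I'll raise the arm and traverse.

```bash
python3 -m inch '1 .032 -.037 -.006 0;1 .032 -.037 -.006 0;1 .032 -.037 -.006 0;1 .032 -.037 -.006 0;1 .032 -.037 -.006 0;1 .032 -.037 -.006 0;1 .032 -.037 -.006 0;1 .032 -.037 -.006 0;1 .032 -.037 -.006 0;1 .032 -.037 -.006 0;1 .032 -.037 -.006 0;1 .032 -.037 -.006 0'
```

```text
time: 1.35
tcp_pos: [390.0, 46.8, 477.1]
tool_rot: [0.0, 0.987, 0.16, 0.0]
wrist_force: [1.1, -0.7, 0.0]
gripper_width: 87.9
grasp_force: 0.0
```

```bash
python3 -m inch '1 .0295 -.034 0 0;1 .0295 -.034 0 0;1 .0295 -.034 0 0;1 .0295 -.034 0 0;1 .0295 -.034 0 0;1 .0295 -.034 0 0;1 .0295 -.034 0 0;1 .0295 -.034 0 0;1 0 0 0 .137;1 0 0 0 .137;1 0 0 0 .137;1 0 0 0 0'
python3 - <<'E'
from rig import bot, imaging
import cv2, numpy as np
m=imaging.camera_model("wrist");p,d=imaging.grab_frame("wrist")
np.savez("w1.npz",p=p,d=d,K=m["mtx"],T=m["extrinsics"])
cv2.imwrite("pics/w1.png",cv2.resize(p[...,::-1],(800,600)))
from h import *
f=load("w1");v,u=np.mgrid[0:384,0:512];P=pts(f,u,v)
m=(d>0)&(P[...,2]>216)&(P[...,2]<232)&(abs(P[...,0]-528)<30)&(abs(P[...,1]-379)<45)
Q=P[m];print(len(Q),Q.min(0),Q.max(0),np.median(Q,0))
l=cv2.fitLine(Q[:,:2].astype(np.float32),2,0,.01,.01).ravel();print(l,np.degrees(np.arctan2(l[0],l[1])),cv2.minAreaRect(Q[:,:2].astype(np.float32)))
E
```

```text
time: 2.55
tcp_pos: [527.8, 377.4, 476.3]
tool_rot: [0.0, 0.999, -0.045, -0.0]
wrist_force: [0.3, 0.2, 0.3]
gripper_width: 87.9
grasp_force: 0.0
803 [498.01757081 356.73459923 216.02530544] [533.33028801 402.45414128 227.3481819 ] [529.15971086 380.10832545 224.65203227]
[3.3085462e-02 9.9945253e-01 5.2688019e+02 3.7960458e+02] 1.8960032 ((515.2313232421875, 380.120849609375), (45.5196533203125, 34.6031608581543), 87.76605987548828)
```

View pics/w1.png

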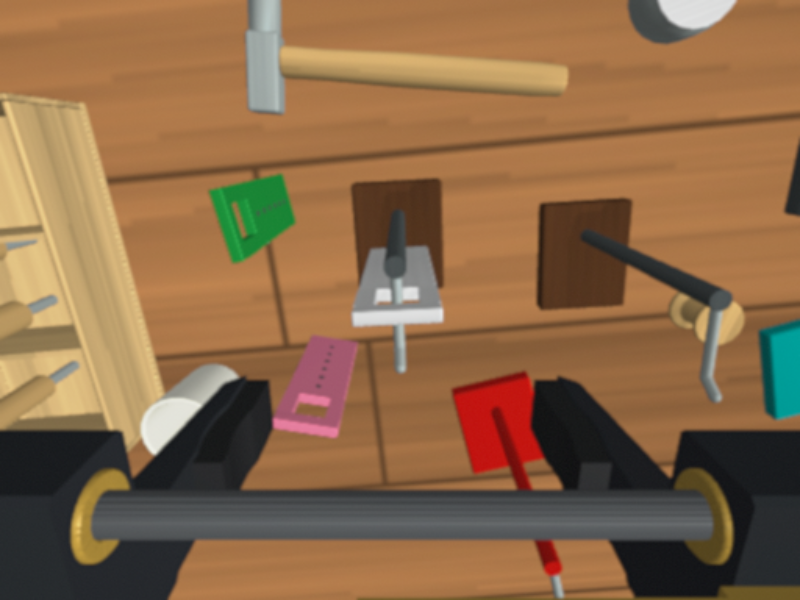

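The wrist view shows the plate's top edge from (353,318) to (442,318), level in the picture and so square to the tool. The red stand and the pink template are clear of the fingers. Descending to grip.

```bash
python3 -m inch '1 .001 -.0025 .04 0;1 0 0 .04 0;1 0 0 .03 0;1 0 0 .019 0;1 0 0 0 0;0 0 0 0 0;0 0 0 0 0;0 0 0 0 0;0 0 0 0 0;0 0 0 0 0;0 0 0 0 0;0 0 0 0 0'
```

```text
time: 3.8
tcp_pos: [529.0, 379.7, 347.9]
tool_rot: [-0.0, 0.999, -0.045, 0.0]
wrist_force: [0.7, 0.8, 0.8]
gripper_width: 45.8
grasp_force: 30.0
```

```bash
python3 -m inch '0 0 0 -.008 0;0 0 0 -.008 0;0 -.02 0 0 0;0 -.02 0 0 0;0 -.024 0 0 0;0 0 0 0 0;0 0 0 -.04 0;0 0 0 -.04 0;0 0 0 -.04 0;0 0 0 -.04 0;0 0 0 -.02 0;0 0 0 0 0'
python3 - <<'E'
from rig import bot, imaging
import cv2, numpy as np
L=[]
for n in("scene","top"):
    m=imaging.camera_model(n);p,d=imaging.grab_frame(n)
    np.savez(f"{n}1.npz",p=p,d=d,K=m["mtx"],T=m["extrinsics"]);L.append(p)
cv2.imwrite("pics/s1.png",cv2.resize(L[0][50:230,230:470,::-1],(800,600)))
# press base bolts, yaw from top0 rays at z=20
from h import *
t=load("top0")
for a in((274,151),(306.8,153),(271.4,199.6),(304.8,201.6)): print(ray(t,*a,20).round(1))
E
```

```text
time: 5.0
tcp_pos: [465.2, 384.9, 547.0]
tool_rot: [-0.002, 0.999, -0.045, 0.003]
wrist_force: [0.2, 0.4, -1.5]
gripper_width: 45.5
grasp_force: 30.0
[712.2  -4.1  20. ]
[ 704.8 -124.5   20. ]
[532.6   6.1  20. ]
[ 525.4 -114.6   20. ]
```

View pics/s1.png

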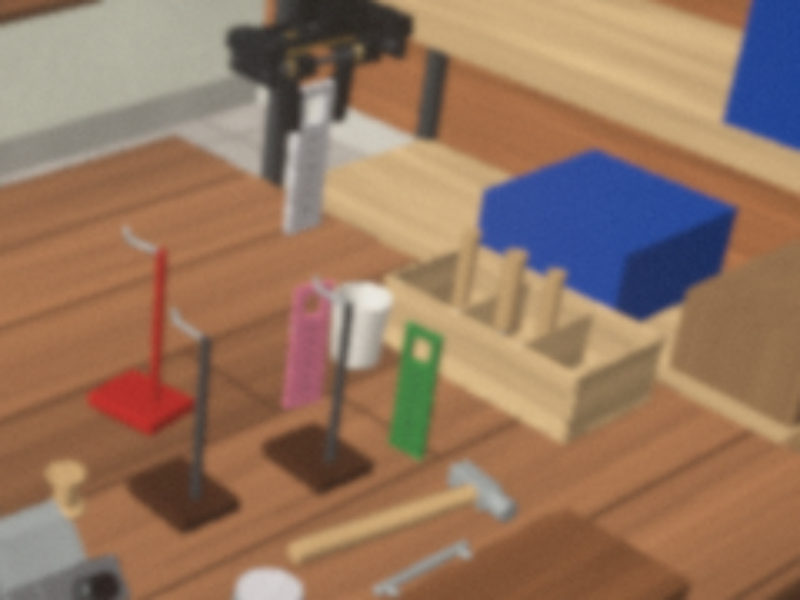

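The template is lifted and hangs from the grip; pink, green and the hammer are undisturbed. The press yaw from its bolts is about −3.4°. Moving over the bed.

```bash
python3 -m inch '0 .0175 .0429 0 0;0 .0175 .0429 0 0;0 .0175 .0429 0 0;0 .0175 .0429 0 0;0 .0175 .0429 0 0;0 .0175 .0429 0 0;0 .0175 .0429 0 0;0 .0175 .0429 0 0;0 .0175 .0429 0 0;0 .0175 .0429 0 0;0 0 0 0 -.031;0 0 0 0 0'
cat > cap.py <<'E'
from rig import bot, imaging
import cv2, numpy as np, sys
for a in sys.argv[1:]:
    n,k=a.split(":")
    m=imaging.camera_model(n);p,d=imaging.grab_frame(n)
    np.savez(f"{n}{k}.npz",p=p,d=d,K=m["mtx"],T=m["extrinsics"])
    cv2.imwrite(f"pics/{n}{k}.png",cv2.resize(p[...,::-1],(800,600)))
E
python3 cap.py wrist:2
```

```text
time: 6.3
tcp_pos: [601.9, -58.9, 541.4]
tool_rot: [-0.001, 1.0, -0.03, -0.002]
wrist_force: [0.9, -0.1, -0.1]
gripper_width: 45.6
grasp_force: 30.0
```

View pics/wrist2.png

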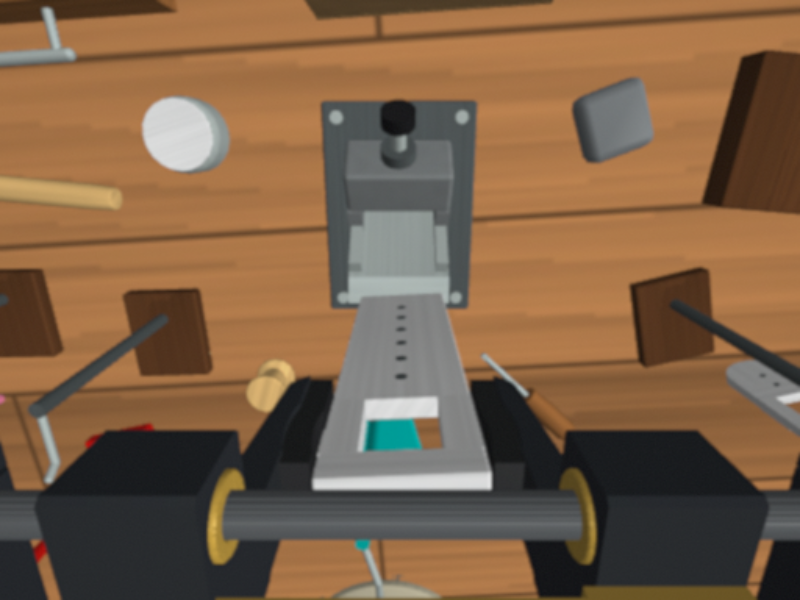

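The wrist view shows the plate hanging straight, with its bottom at (400,295) in line with the bed (350–447, centre ≈399) and the knob at (398,115). I'll refine the bed plane and centre from this closer depth image.

Run:
```python
from h import *;import cv2
f=load("wrist2");v,u=np.mgrid[0:384,0:512];P=pts(f,u,v)
a=-.059;R=np.array([[np.cos(a),np.sin(a)],[-np.sin(a),np.cos(a)]])
Q=P.copy();Q[...,:2]=(P[...,:2]-[642,-60.7])@R.T   # press axes about stop guess
for vv in range(120,196,5):
    print(vv,[tuple(Q[vv,uu].round(0).astype(int).tolist()) for uu in(222,230,240,254,268,280,288)])
k=(u>238)&(u<272)&(v>140)&(v<172);q=Q[k];A=np.c_[q[:,:2],np.ones(len(q))];print(np.linalg.lstsq(A,q[:,2],rcond=None)[0])
# plate lower edge
for vv in (190,196,205,215): print(vv,Q[vv,256].round(1))
k=(u>225)&(u<290)&(v>192)&(v<235)&(f["p"].min(-1)>90)&(Q[...,2]>220)
q=Q[k];print("plate",q.min(0),q.max(0),np.polyfit(q[:,2],q[:,0],1),np.median(q[:,1]))
```

```text
120 [(9, 43, 127), (9, 33, 129), (9, 20, 128), (10, 3, 130), (10, -14, 130), (10, -29, 129), (9, -39, 128)]
125 [(3, 43, 122), (3, 33, 122), (3, 21, 123), (3, 3, 123), (3, -14, 124), (3, -29, 122), (3, -40, 119)]
130 [(-4, 44, 117), (-4, 34, 118), (-4, 21, 117), (-4, 3, 117), (-4, -15, 117), (-4, -30, 117), (-15, -49, 21)]
135 [(-11, 45, 109), (-11, 35, 109), (-16, 24, 71), (-16, 4, 72), (-16, -16, 73), (-11, -30, 110), (-23, -50, 20)]
140 [(-31, 56, 19), (-18, 35, 105), (-22, 24, 79), (-22, 4, 77), (-22, -16, 80), (-18, -31, 106), (-31, -50, 19)]
145 [(-38, 56, 22), (-26, 36, 101), (-28, 23, 85), (-28, 4, 86), (-28, -16, 86), (-26, -31, 101), (-39, -50, 20)]
150 [(-47, 56, 20), (-31, 35, 108), (-34, 23, 93), (-34, 4, 92), (-34, -16, 92), (-31, -31, 107), (-47, -50, 20)]
155 [(-55, 56, 21), (-37, 35, 114), (-40, 23, 98), (-40, 4, 98), (-40, -16, 98), (-36, -31, 115), (-55, -51, 20)]
160 [(-63, 57, 20), (-42, 35, 121), (-45, 22, 107), (-45, 4, 106), (-45, -15, 107), (-42, -30, 122), (-63, -51, 22)]
165 [(-71, 57, 20), (-47, 34, 127), (-50, 22, 113), (-50, 4, 113), (-51, -15, 111), (-4
[... 349 characters left out ...]
-67, -31, 127), (-97, -52, 19)]
185 [(-105, 58, 21), (-73, 35, 131), (-73, 22, 131), (-73, 3, 130), (-73, -15, 131), (-74, -31, 128), (-105, -52, 21)]
190 [(-113, 58, 24), (-80, 35, 130), (-39, 14, 262), (-38, 2, 264), (-37, -10, 267), (-37, -20, 268), (-113, -52, 25)]
195 [(-124, 59, 19), (-39, 22, 276), (-39, 13, 276), (-38, 2, 278), (-38, -10, 280), (-37, -19, 282), (-123, -53, 21)]
[ 3.77360358e-01 -3.95730459e-02  1.17590033e+02]
190 [-3.810e+01  2.000e-01  2.646e+02]
196 [-3.810e+01  1.000e-01  2.811e+02]
205 [-37.7   0.  303.6]
215 [-37.9  -0.  322.9]
plate [-39.98487225 -23.17889049 269.19824917] [ 41.81799575  22.7742984  521.30963605] [  0.09499094 -67.93825066] -0.9011114566423789
```

```bash
python3 -m inch '0 0 -.002 .034 0;0 0 0 .034 0;0 0 0 .034 0;0 0 0 .034 0;0 0 0 0 0'
```

```text
time: 6.85
tcp_pos: [600.9, -54.4, 403.1]
tool_rot: [-0.001, 1.0, -0.029, -0.004]
wrist_force: [-0.3, 0.3, -1.1]
gripper_width: 45.7
grasp_force: 30.0
```

```bash
python3 -m inch '0 0 .001 .010 0;0 0 0 .009 0;0 -.012 0 0 0;0 -.012 0 .001 0;0 -.0115 0 .0025 0;0 -.0115 0 .003 0;0 0 0 0 0'
```

```text
time: 7.55
tcp_pos: [554.0, -53.7, 383.5]
tool_rot: [0.0, 1.0, -0.029, 0.001]
wrist_force: [0.9, -1.3, 0.8]
gripper_width: 45.3
grasp_force: 30.0
```

```bash
cat > plate.py <<'E'
# wrist capture -> plate tilt in press/tool plane from the dotted face
import sys,subprocess;from h import *
k=sys.argv[1];subprocess.run(["python3","cap.py","wrist:"+k])
from rig import bot
f=load("wrist"+k);v,u=np.mgrid[0:384,0:512];P=pts(f,u,v)
s=bot.read_state();a=2*np.arctan2(s["tool_rot"][2],s["tool_rot"][1]);R=np.array([[np.cos(a),np.sin(a)],[-np.sin(a),np.cos(a)]])
Q=P.copy();Q[...,:2]=(P[...,:2]-s["tcp_pos"][:2])@R.T;Q[...,2]-=s["tcp_pos"][2]-147
c=f["p"].astype(int);m=(f["d"]>0)&(abs(Q[...,1])<6)&(abs(abs(Q[...,1]))>0)&(Q[...,2]<10)&(Q[...,2]>-140)
print(np.round(s["tcp_pos"],1),np.round(s["wrist_force"],1))
for vv in range(130,300,8): print(vv,Q[vv,256].round(1).tolist())
E
python3 plate.py 3
```

```text
[554.5 -53.8 383.5] [ 1.1 -0.5  0.5]
130 [52.8, 0.4, -142.8]
138 [48.6, 0.3, -123.9]
146 [43.8, 0.3, -113.3]
154 [39.8, 0.3, -101.2]
162 [35.9, 0.2, -91.3]
170 [32.1, 0.2, -82.8]
178 [29.0, 0.2, -72.8]
186 [25.7, 0.2, -65.0]
194 [22.9, 0.2, -57.1]
202 [20.0, 0.1, -50.1]
210 [17.6, 0.1, -42.9]
218 [14.6, 0.1, -37.8]
226 [13.1, 0.1, -30.0]
234 [10.2, 0.1, -25.6]
242 [8.9, 0.1, -18.8]
250 [6.5, 0.0, -14.5]
258 [1.2, 0.1, -15.9]
266 [-134.7, 0.6, -236.7]
274 [-135.7, 0.5, -219.0]
282 [-147.4, 0.5, -218.8]
290 [-159.2, 0.5, -218.5]
298 [-171.0, 0.5, -217.8]
```

View pics/wrist3.png

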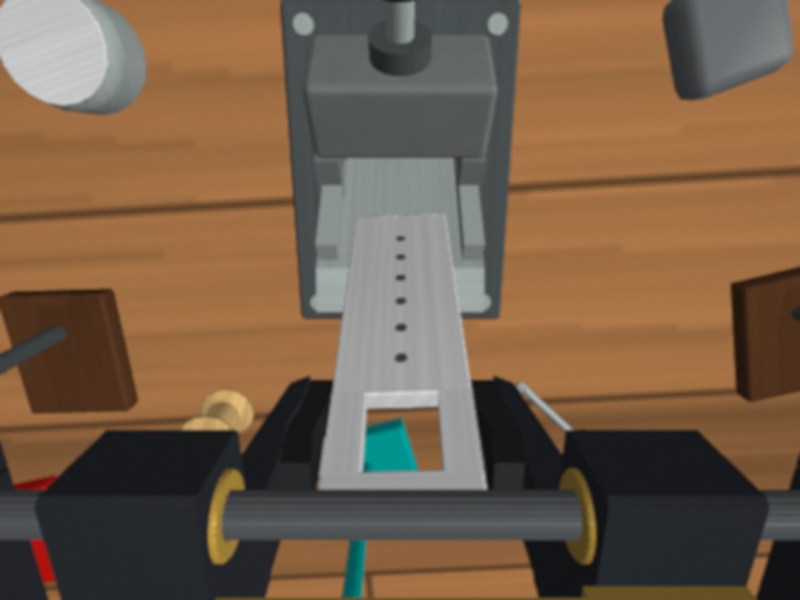

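The plate has pivoted about 21° in the grip, exactly as planned. Its bottom edge, px 358–447, lies centred between the fences. Continuing to 40°.

```bash
python3 -m inch '0 -.011 0 .0045 0;0 -.011 0 .005 0;0 -.010 0 .006 0;0 -.010 0 .007 0;0 0 0 0 0;0 0 0 0 0'; python3 plate.py 4 | sed -n '1,18p'
```

```text
time: 8.2
tcp_pos: [513.1, -51.4, 360.3]
tool_rot: [0.0, 1.0, -0.029, 0.0]
wrist_force: [0.9, 1.0, -0.4]
gripper_width: 45.4
grasp_force: 30.0
[513.1 -51.4 360.2] [ 0.1 -0.4  0. ]
130 [60.8, 0.3, -68.5]
138 [56.4, 0.3, -64.9]
146 [52.3, 0.3, -59.7]
154 [48.5, 0.2, -54.2]
162 [44.7, 0.2, -49.4]
170 [40.7, 0.2, -46.6]
178 [37.2, 0.2, -41.8]
186 [33.6, 0.2, -38.2]
194 [30.0, 0.2, -34.8]
202 [26.8, 0.2, -30.7]
210 [22.9, 0.2, -28.9]
218 [20.1, 0.1, -24.5]
226 [16.5, 0.1, -22.2]
234 [14.1, 0.1, -17.7]
242 [11.0, 0.1, -14.8]
250 [7.3, 0.1, -13.3]
258 [-99.4, 0.7, -194.5]
```

```bash
python3 -m inch '0 .0096 0 .0115 0;0 .0096 0 .0115 0;0 .0096 0 .0115 0;0 .0064 0 .0077 0;0 0 0 0 0'; python3 plate.py 5 | sed -n '1,17p'
```

```text
time: 8.75
tcp_pos: [549.1, -53.6, 317.6]
tool_rot: [0.0, 1.0, -0.029, 0.002]
wrist_force: [6.1, 0.0, 1.8]
gripper_width: 45.6
grasp_force: 30.0
[548.9 -53.6 317.9] [ 5.9 -1.2  1.1]
130 [62.1, 0.2, -63.5]
138 [57.7, 0.2, -60.4]
146 [53.7, 0.2, -55.9]
154 [49.8, 0.2, -51.0]
162 [45.9, 0.2, -47.4]
170 [41.9, 0.2, -44.5]
178 [38.3, 0.1, -40.5]
186 [34.9, 0.1, -36.3]
194 [31.5, 0.1, -32.8]
202 [27.9, 0.1, -29.8]
210 [24.9, 0.1, -25.8]
218 [21.0, 0.1, -24.2]
226 [17.6, 0.1, -21.5]
234 [15.2, 0.1, -16.9]
242 [12.2, 0.1, -14.1]
250 [9.0, 0.1, -11.6]
```

View pics/wrist5.png

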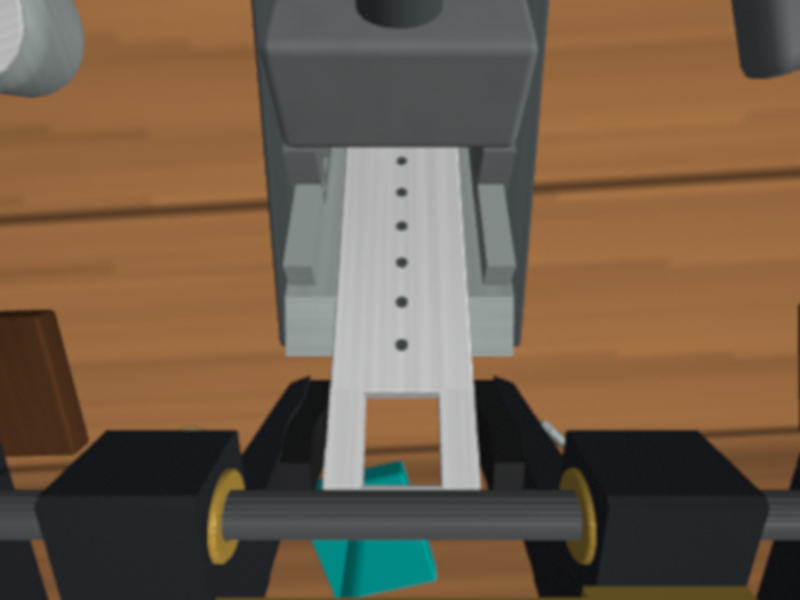

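Under the head, the plate is square and centred (343–470 against the bed at 328–485), and its tilt is about 44°. It is pressing slightly on the bend of the bed, so I'll ease it off square to the bed while sliding on to the plunger.

```bash
python3 -m inch '0 .005 0 .004 0;0 .0055 0 .0054 0;0 0 0 0 0'; python3 -m inch '0 .0013 0 .0015 0;0 .0013 0 .0015 0;0 0 0 0 0'
```

```text
time: 9.1
tcp_pos: [559.2, -54.1, 308.1]
tool_rot: [0.0, 1.0, -0.029, 0.001]
wrist_force: [5.0, 0.6, 2.0]
gripper_width: 45.4
grasp_force: 30.0
time: 9.4
tcp_pos: [561.3, -54.2, 306.1]
tool_rot: [0.0, 1.0, -0.029, 0.001]
wrist_force: [1.3, 0.7, 9.2]
gripper_width: 45.2
grasp_force: 29.9
```

```bash
for i in 1 ; do python3 -m inch '0 .0013 0 .0015 0;0 .0013 0 .0015 0;0 0 0 0 0'; done; python3 -m inch '0 .0013 0 .0015 0;0 0 0 0 0';python3 -m inch '0 .0013 0 .0015 0;0 0 0 0 0'
```

```text
time: 9.7
tcp_pos: [563.4, -54.3, 304.3]
tool_rot: [0.0, 1.0, -0.029, 0.0]
wrist_force: [-8.4, 0.5, 22.4]
gripper_width: 45.5
grasp_force: 29.9
time: 9.9
tcp_pos: [564.2, -54.3, 303.7]
tool_rot: [0.001, 1.0, -0.029, -0.001]
wrist_force: [-17.9, 1.0, 33.1]
gripper_width: 45.8
grasp_force: 30.0
time: 10.1
tcp_pos: [565.3, -54.3, 302.7]
tool_rot: [0.001, 1.0, -0.029, -0.001]
wrist_force: [-20.7, 1.9, 37.8]
gripper_width: 45.8
grasp_force: 30.0
```

```bash
python3 -m inch '0 0 0 0 0;0 0 0 0 0;0 0 0 0 0'; python3 plate.py 6 | sed -n '1,1p'
python3 - <<'E'
from h import *;import cv2
f=load("wrist6");v,u=np.mgrid[0:384,0:512];P=pts(f,u,v)
a=-.059;R=np.array([[np.cos(a),np.sin(a)],[-np.sin(a),np.cos(a)]])
Q=P.copy();Q[...,:2]=(P[...,:2]-[642,-60.7])@R.T
S=.643*Q[...,0]-.766*(Q[...,2]-50.4);N=.766*Q[...,0]+.643*(Q[...,2]-50.4)
for uu in(200,256,222,310):
    print(uu,[(vv,round(S[vv,uu]),round(N[vv,uu])) for vv in range(90,300,6)])
E
```

```text
time: 10.4
tcp_pos: [565.3, -54.3, 302.7]
tool_rot: [0.001, 1.0, -0.029, -0.001]
wrist_force: [-20.6, 1.0, 38.1]
gripper_width: 45.6
grasp_force: 30.0
[565.3 -54.3 302.7] [-21.1   1.4  37.2]
200 [(90, -54, 53), (96, -54, 50), (102, -53, 45), (108, -54, 43), (114, -54, 38), (120, -55, 35), (126, -49, 24), (132, -53, 23), (138, -55, 21), (144, -55, 15), (150, -57, 14), (156, -61, 12), (162, -66, 13), (168, -69, 12), (174, -72, 11), (180, -75, 8), (186, -78, 8), (192, -81, 5), (198, -83, 3), (204, -87, 1), (210, -90, 1), (216, -94, 1), (222, -98, 1), (228, -101, 0), (234, -103, -2), (240, -106, -5), (246, -113, 5), (252, -118, 9), (258, -123, 13), (264, -127, 17), (270, -130, 19), (276, -134, 23), (282, -136, 20), (288, -139, 20), (294, -141, 18)]
256 [(90, -55, 54), (96, -53, 49), (102, -54, 46), (108, -54, 42), (114, -53, 38), (120, -54, 34), (126, -39, 14), (132, -44, 14), (138, -48, 14), (144, -53, 14), (150, -57, 13), (156, -60, 12), (162, -65, 12), (168, -70, 13), (174, -73, 12), (180, -77, 11), (186, -80, 10), (192, -84, 10), (198, -88, 10), (204, -91, 9), (210, -95, 9), (216, -9
[... 649 characters left out ...]
114, 8), (252, -117, 7), (258, -120, 6), (264, -123, 6), (270, -126, 7), (276, -129, 6), (282, -132, 5), (288, -135, 6), (294, -138, 6)]
310 [(90, -54, 54), (96, -54, 50), (102, -54, 47), (108, -54, 43), (114, -54, 39), (120, -54, 35), (126, -48, 24), (132, -51, 22), (138, -54, 20), (144, -54, 15), (150, -57, 14), (156, -61, 13), (162, -66, 13), (168, -69, 12), (174, -72, 10), (180, -75, 8), (186, -77, 6), (192, -80, 5), (198, -84, 3), (204, -87, 2), (210, -90, 2), (216, -94, 1), (222, -98, 2), (228, -101, 1), (234, -103, -2), (240, -106, -4), (246, -113, 6), (252, -118, 9), (258, -122, 13), (264, -126, 16), (270, -130, 17), (276, -132, 16), (282, -134, 14), (288, -136, 12), (294, -139, 10)]
```

View pics/wrist6.png

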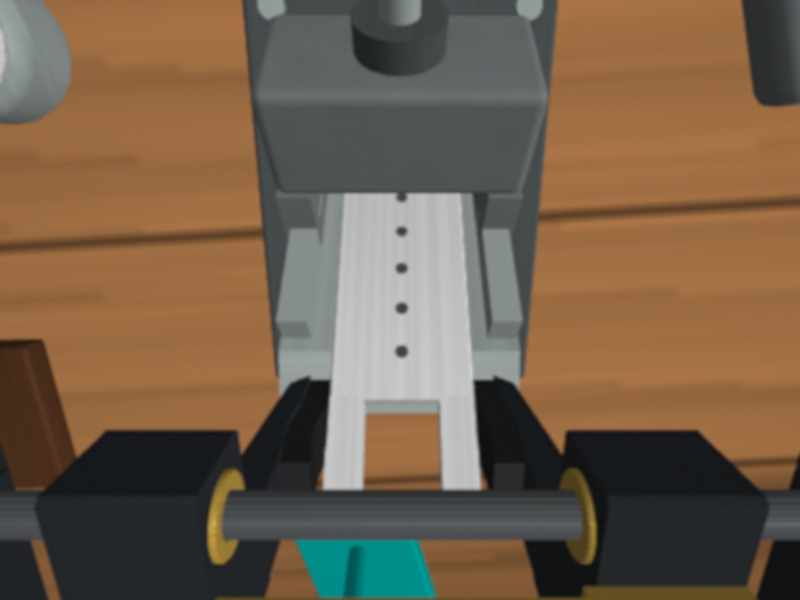

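The window's lower edge measures s = −118 mm, which is exactly where it should be when the plate is against the stop. The head face at s = −55 confirms the frame. The force has risen well above the plunger spring, so I'll hold here.

```bash
python3 -m inch '0 0 0 0 0;0 0 0 0 0;0 0 0 0 0;0 0 0 0 0;0 0 0 0 0;0 0 0 0 0;0 0 0 0 0;0 0 0 0 0;0 0 0 0 0;0 0 0 0 0;0 0 0 0 0;0 0 0 0 0'; python3 -m inch '0 0 0 0 0;0 0 0 0 0;0 0 0 0 0;0 0 0 0 0;0 0 0 0 0;0 0 0 0 0;0 0 0 0 0;0 0 0 0 0;0 0 0 0 0;0 0 0 0 0;0 0 0 0 0;0 0 0 0 0'
```

```text
time: 11.65
tcp_pos: [565.3, -54.3, 302.7]
tool_rot: [0.001, 1.0, -0.029, -0.001]
wrist_force: [-20.8, 2.6, 37.1]
gripper_width: 45.3
grasp_force: 30.0
time: 12.85
tcp_pos: [565.3, -54.4, 302.7]
tool_rot: [0.001, 1.0, -0.029, -0.001]
wrist_force: [-20.5, 1.6, 37.5]
gripper_width: 45.2
grasp_force: 30.0
```

Held for over 2 s. Next I'll draw it part way out and use the head's lower front edge to turn the plate upright again in the grip.

```bash
python3 -m inch '0 -.0097 0 -.0115 0;0 -.0097 0 -.0115 0;0 -.0097 0 -.0115 0;0 .005 0 -.0042 0;0 .005 0 -.0042 0;0 0 0 0 0'; python3 -m inch '0 .0063 0 -.0054 0;0 .0085 0 -.0058 0;0 .0085 0 -.0058 0;0 0 0 0 0'; python3 plate.py 7 | sed -n '1,19p'
```

```text
time: 13.45
tcp_pos: [547.8, -53.4, 341.6]
tool_rot: [-0.0, 1.0, -0.029, -0.0]
wrist_force: [0.4, -0.1, -1.3]
gripper_width: 45.4
grasp_force: 30.0
time: 13.85
tcp_pos: [570.9, -54.7, 358.9]
tool_rot: [-0.0, 1.0, -0.029, -0.0]
wrist_force: [-1.1, -0.6, -1.3]
gripper_width: 45.8
grasp_force: 30.0
[570.5 -54.7 358.5] [-0.4  0.6 -0.9]
130 [57.5, 0.4, -99.3]
138 [53.0, 0.4, -90.9]
146 [48.7, 0.4, -82.6]
154 [44.4, 0.4, -76.8]
162 [40.6, 0.3, -69.3]
170 [37.0, 0.3, -62.4]
178 [33.3, 0.3, -56.7]
186 [29.5, 0.3, -52.3]
194 [26.4, 0.2, -46.3]
202 [23.4, 0.2, -40.8]
210 [20.3, 0.2, -36.1]
218 [17.6, 0.2, -30.9]
226 [14.2, 0.2, -27.7]
234 [12.4, 0.2, -21.4]
242 [9.1, 0.1, -18.7]
250 [6.8, 0.1, -14.3]
258 [3.8, 0.1, -11.4]
266 [-120.0, 0.8, -210.5]
```

The edge is turning the plate as planned; its tilt is now 31°. Continuing to vertical.

```bash
python3 -m inch '0 .0094 0 -.0042 0;0 .0094 0 -.0042 0;0 .010 0 -.0025 0;0 .010 0 -.0025 0;0 .0102 0 -.0008 0;0 .0102 0 -.0008 0;0 .003 0 0 0;0 0 0 0 0'; python3 plate.py 8 | sed -n '1,22p'
```

```text
time: 14.7
tcp_pos: [632.1, -58.3, 373.5]
tool_rot: [-0.0, 1.0, -0.029, -0.001]
wrist_force: [-4.1, -0.2, 0.5]
gripper_width: 45.9
grasp_force: 30.0
[631.9 -58.3 373.5] [-3.4 -0.1 -1.6]
130 [59.5, 0.4, -76.4]
138 [52.3, 0.5, -92.4]
146 [46.1, 0.5, -96.2]
154 [41.0, 0.4, -92.2]
162 [34.4, 0.5, -96.4]
170 [29.3, 0.4, -92.9]
178 [22.3, 0.5, -96.3]
186 [14.3, 0.5, -102.7]
194 [5.6, 0.5, -109.5]
202 [-1.4, 0.5, -110.3]
210 [-1.7, 0.4, -92.9]
218 [-2.1, 0.4, -78.0]
226 [-2.1, 0.3, -63.9]
234 [-2.3, 0.3, -51.9]
242 [-2.5, 0.3, -41.2]
250 [-1.7, 0.2, -29.7]
258 [-1.9, 0.2, -21.1]
266 [-2.5, 0.2, -14.0]
274 [-7.9, 0.2, -14.9]
282 [-66.0, 0.4, -94.6]
290 [-73.5, 0.4, -94.3]
```

The plate is upright again: its front face is within 1 mm over 100 mm of height, and it sits 6 mm to the rear in the pads. Lifting clear and moving in front of stand_b.

```bash
python3 -m inch '0 -.005 0 -.010 0;0 0 0 -.04 0;0 0 0 -.04 0;0 0 0 -.04 0;0 0 0 -.025 0;0 0 0 0 0'; python3 -m inch '0 -.0271 -.0313 0 0;0 -.0271 -.0313 0 0;0 -.0271 -.0313 0 0;0 -.0271 -.0313 0 0;0 -.0271 -.0313 0 0;0 -.0271 -.0313 0 0;0 -.0271 -.0313 0 0;0 -.0271 -.0313 0 0;0 0 0 0 -.059;0 0 0 0 0'; python3 cap.py wrist:9
python3 - <<'E'
from h import *;import cv2
from rig import bot
s=bot.read_state();print(s["tcp_pos"].round(1),s["tool_rot"].round(3))
f=load("wrist9");v,u=np.mgrid[0:384,0:512];P=pts(f,u,v)
m=(f["d"]>0)&(P[...,2]>203)&(P[...,2]<228)&(P[...,0]>450)&(P[...,0]<540)&(abs(P[...,1]-209)<20)
Q=P[m];print(len(Q))
for lo in range(456,532,6):
    k=(Q[:,0]>=lo)&(Q[:,0]<lo+6)
    if k.any(): print(lo,k.sum(),Q[k].mean(0).round(1),Q[k][:,1].min().round(1),Q[k][:,1].max().round(1))
E
```

```text
time: 15.35
tcp_pos: [626.2, -57.7, 533.7]
tool_rot: [0.001, 1.0, -0.029, 0.005]
wrist_force: [0.4, 0.1, -1.0]
gripper_width: 45.5
grasp_force: 30.0
time: 16.35
tcp_pos: [424.5, 205.1, 528.2]
tool_rot: [-0.0, 1.0, 0.002, -0.0]
wrist_force: [0.6, -0.9, -1.2]
gripper_width: 45.4
grasp_force: 30.0
[425.1 204.6 528.2] [ 0.  1.  0. -0.]
526
462 36 [465.6 211.8 222.3] 209.5 214.2
468 51 [470.9 211.6 215.8] 208.7 214.4
474 46 [476.9 211.4 212.8] 208.8 214.4
480 40 [483.1 211.1 212.9] 208.7 213.4
486 38 [488.9 211.1 212.7] 208.8 213.4
492 42 [494.9 211.  212.7] 207.9 213.4
498 49 [500.9 210.6 212.3] 207.9 213.4
504 49 [506.9 210.6 212.4] 207.9 213.3
510 62 [513.2 210.3 213.1] 205.2 215.0
516 97 [518.9 210.3 213.4] 204.3 215.9
522 16 [522.9 210.5 213.3] 207.0 214.1
```

View pics/wrist9.png

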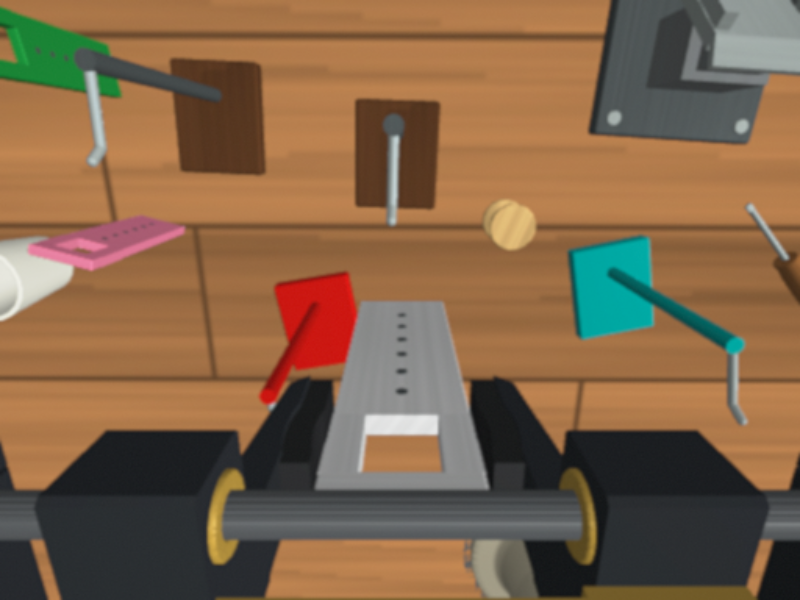

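The wrist view shows bar b from the post at (393,125) to the lip at (392,222). It lies on y≈211 with yaw −1.7°, and its middle is at x≈492.5. Lining up and lowering in front of the lip.

```bash
python3 -m inch '0 0 -.0086 .03 .03;0 0 0 .035 0;0 0 0 .035 0;0 0 0 .035 0;0 0 0 .035 0;0 0 0 0 0;0 0 0 0 0'; python3 cap.py wrist:10 scene:10
python3 - <<'E'
from h import *
f=load("wrist10");v,u=np.mgrid[0:384,0:512];P=pts(f,u,v)
for uu in (225,256,288): print(uu,[(vv,*P[vv,uu].round().astype(int).tolist()) for vv in range(186,330,8)])
m=(f["d"]>0)&(P[...,2]>203)&(P[...,2]<230)&(P[...,0]>455)&(P[...,0]<540)&(abs(P[...,1]-209)<20)
Q=P[m]
for lo in range(456,532,12):
    k=(Q[:,0]>=lo)&(Q[:,0]<lo+12)
    if k.any(): print(lo,Q[k].mean(0).round(1))
E
```

```text
time: 17.1
tcp_pos: [425.8, 212.7, 359.6]
tool_rot: [-0.0, 1.0, -0.015, -0.0]
wrist_force: [-0.2, 0.3, -0.8]
gripper_width: 45.5
grasp_force: 30.0
225 [(186, 409, 249, 0), (194, 399, 250, -1), (202, 390, 250, 0), (210, 380, 251, 1), (218, 425, 235, 136), (226, 425, 234, 149), (234, 425, 233, 161), (242, 425, 231, 172), (250, 425, 230, 182), (258, 424, 230, 191), (266, 424, 229, 198), (274, 424, 228, 206), (282, 424, 227, 213), (290, 424, 227, 219), (298, 424, 226, 225), (306, 424, 226, 230), (314, 452, 220, 271), (322, 451, 220, 273)]
256 [(186, 471, 211, 215), (194, 469, 211, 219), (202, 466, 212, 221), (210, 463, 212, 221), (218, 425, 213, 137), (226, 424, 213, 150), (234, 424, 213, 161), (242, 424, 213, 172), (250, 423, 213, 181), (258, 424, 213, 192), (266, 423, 213, 198), (274, 419, 213, 198), (282, 282, 218, 1), (290, 270, 218, 0), (298, 258, 219, 0), (306, 423, 213, 230), (314, 452, 212, 271), (322, 452, 212, 273)]
288 [(186, 407, 178, -1), (194, 397, 178, -1), (202, 388, 178, -1), (210, 378, 178, 1), (218, 424, 191, 136), (226, 423, 192, 149), (234, 424, 193, 162), (242, 424, 194, 173), (250, 424, 195, 183), (258, 423, 196, 190), (266, 423, 196, 198), (274, 423, 197, 206), (282, 423, 198, 213), (290, 422, 198, 218), (298, 423, 199, 224), (306, 422, 199, 229), (314, 451, 203, 270), (322, 452, 204, 274)]
456 [465.8 211.5 221.8]
468 [473.4 211.2 214.7]
480 [486.2 210.9 212.6]
492 [498.2 210.6 212.5]
504 [510.8 210.2 212.9]
516 [519.5 210.  213.2]
```

```bash
python3 -m inch '0 .019 0 0 0;0 .018 0 0 0;0 .018 0 0 0;0 .018 0 0 0;0 0 0 0 0'; python3 -m inch '0 0 0 .005 0;0 0 0 .005 0;0 0 0 .004 0;0 0 0 0 0';  python3 -m inch '0 0 0 .0015 0;0 0 0 0 0'
```

```text
time: 17.7
tcp_pos: [499.7, 210.7, 360.3]
tool_rot: [-0.0, 1.0, -0.015, 0.002]
wrist_force: [-0.9, -0.2, -1.0]
gripper_width: 45.7
grasp_force: 30.0
time: 18.1
tcp_pos: [497.8, 211.2, 346.0]
tool_rot: [-0.0, 1.0, -0.014, 0.0]
wrist_force: [-4.6, -0.6, 7.8]
gripper_width: 45.5
grasp_force: 30.0
time: 18.3
tcp_pos: [497.7, 211.2, 345.7]
tool_rot: [-0.0, 1.0, -0.014, 0.001]
wrist_force: [-6.3, -2.5, 16.2]
gripper_width: 45.9
grasp_force: 30.0
```

It's resting on the bar. I'll ease off the pressure, then release.

```bash
python3 -m inch '0 0 0 -.0015 0;0 0 0 -.0005 0;0 0 0 0 0'; python3 -m inch '.75 0 0 0 0;.75 0 0 0 0;.75 0 0 0 0;.75 0 0 0 0;.75 0 0 0 0;.75 0 0 0 0;.75 0 0 0 0'; python3 cap.py wrist:11
python3 - <<'E'
from h import *
f=load("wrist11");v,u=np.mgrid[0:384,0:512];P=pts(f,u,v)
for uu in (225,256,288): print(uu,[(vv,*P[vv,uu].round().astype(int).tolist()) for vv in range(186,330,8)])
E
```

```text
time: 18.6
tcp_pos: [498.0, 211.2, 346.0]
tool_rot: [-0.0, 1.0, -0.014, 0.0]
wrist_force: [-3.7, -1.1, 7.1]
gripper_width: 45.9
grasp_force: 30.0
time: 19.3
tcp_pos: [498.3, 211.0, 345.5]
tool_rot: [-0.0, 1.0, -0.015, -0.0]
wrist_force: [0.2, -0.6, -0.3]
gripper_width: 65.8
grasp_force: 0.0
225 [(186, 491, 244, 19), (194, 483, 244, 19), (202, 474, 245, 19), (210, 464, 246, 17), (218, 456, 246, 18), (226, 495, 233, 131), (234, 495, 231, 143), (242, 495, 230, 155), (250, 496, 229, 166), (258, 495, 228, 174), (266, 496, 227, 184), (274, 496, 227, 191), (282, 495, 226, 197), (290, 495, 225, 203), (298, 495, 225, 210), (306, 495, 224, 215), (314, 524, 219, 256), (322, 524, 218, 259)]
256 [(186, 524, 211, 134), (194, 524, 211, 150), (202, 524, 210, 165), (210, 524, 210, 178), (218, 524, 210, 187), (226, 524, 210, 198), (234, 523, 210, 204), (242, 524, 210, 213), (250, 520, 210, 213), (258, 517, 211, 213), (266, 513, 211, 213), (274, 509, 211, 213), (282, 505, 211, 213), (290, 501, 211, 213), (298, 499, 211, 215), (306, 495, 211, 215), (314, 524, 210, 256), (322, 524, 210, 259)]
288 [(186, 489, 179, 19), (194, 481, 179, 19), (202, 472, 179, 18), (210, 463, 179, 18), (218, 494, 188, 116), (226, 494, 190, 130), (234, 494, 191, 144), (242, 494, 192, 155), (250, 494, 193, 164), (258, 494, 194, 174), (266, 494, 195, 183), (274, 495, 195, 191), (282, 495, 196, 198), (290, 494, 196, 203), (298, 494, 197, 209), (306, 494, 198, 215), (314, 524, 202, 256), (322, 524, 202, 259)]
```

View pics/wrist11.png

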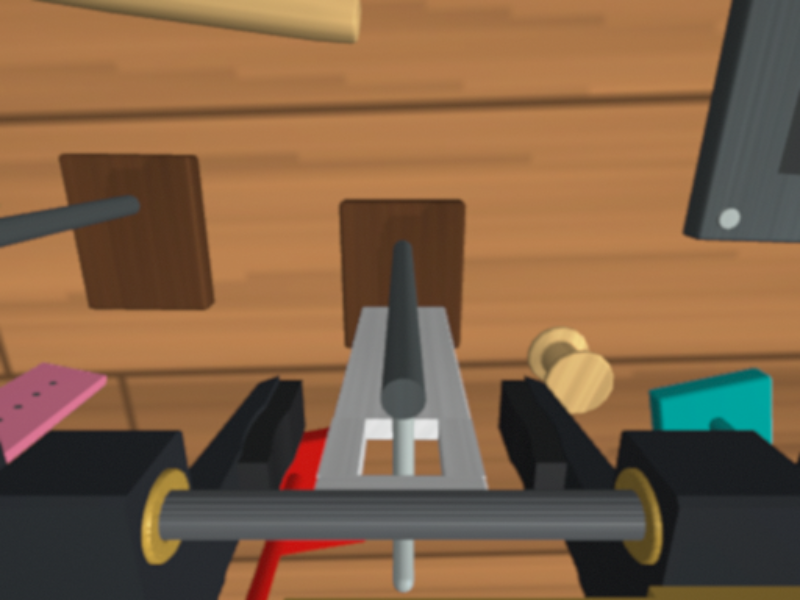

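The plate hangs upright on the bar at (400,440), and the fingers are clear of it on both sides. Withdrawing upward.

```bash
python3 -m inch '.75 0 0 -.01 0;.75 0 0 -.03 0;.75 0 0 -.04 0;.75 0 0 -.04 0;.75 0 0 -.02 0;.75 0 0 0 0;.75 0 0 0 0;.75 0 0 0 0;.75 0 0 0 0;.75 0 0 0 0;.75 0 0 0 0;.75 0 0 0 0'; python3 cap.py wrist:12
python3 - <<'E'
from h import *
f=load("wrist12");v,u=np.mgrid[0:384,0:512];P=pts(f,u,v)
m=(f["d"]>0)&(abs(P[...,0]-491)<25)&(abs(P[...,1]-211)<26)&(f["p"].min(-1)>100)
for z0 in range(70,230,20):
    k=m&(P[...,2]>z0)&(P[...,2]<=z0+20)
    if k.any(): print(z0,P[k].mean(0).round(1),k.sum())
E
python3 - <<'E'
from rig import bot
bot.close_job();print("handed in")
E
```

```text
time: 20.55
tcp_pos: [498.3, 211.0, 485.4]
tool_rot: [0.0, 1.0, -0.015, -0.0]
wrist_force: [-0.1, 0.0, -0.3]
gripper_width: 66.0
grasp_force: 0.0
70 [494.8 210.5  80.7] 69
90 [494.8 210.5  99.9] 98
110 [494.9 210.5 120.3] 102
130 [494.9 211.  140.9] 156
150 [495.  210.8 160.5] 188
170 [493.5 211.4 181.5] 357
190 [495.  211.7 200.4] 178
210 [491.9 211.2 220.2] 1026
the job is handed in; nothing more can be done
handed in
```

I put the long template through the press, held it against the stop for over 2 s, and hung it on stand_b, where the last view showed it straight with the gripper clear; I handed the job in at 20.6 s, but no verdict came back and I had no direct plunger or mark reading.

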